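# Close, pin and squeeze a split casting mould

### The job

Get the little split casting mould ready for filling: swing the open half shut against the fixed half, then take the long lock pin (the one with the tall slim head) from the wooden block and push it down through the aligned lock rings until its collar sits on the top ring. Then squeeze the two wooden handles together so that the rubber seal is pressed fully shut, and finish like that, still squeezing the handles while I fill the mould. Leave the short pin in its block and do not disturb the other things on the bench.

Things in the scene. Friction and masses are not known exactly. Their poses are not given: they have to be found in the camera images.
- mould: aluminium split mould on a fixed plywood board 18 mm thick. Origin at bench level; x runs from handles to hinge, y across the seam to the side where the swinging half opens, z up. Seam: y = 0. Upright hinge axis at x = 75, y = 0 mm; mould tube (76 mm wide, 100 high, core rod to 114) at x = 15; lock rings at x = -49; handles at x = -110. Handle arms reach z = 58
- swing_half (a joint): opening of the swinging half (rad): 0 fully shut, grows as its handle swings out to mould +y, to 0.9. Stiff hinge: the half stays where it is left (1 to 2 N at the handle moves it). A rubber strip in the seam resists the last 0.02 rad (about 4 N at the handle); let go, it springs back to about 0.017, where the lock rings still line up well enough for the pin
- fixed_handle: wooden grip of the fixed half, upright block 26 x 18 x 74 mm (mould x, y, z); origin at its centre, at x = -110, y = -15, z = 79 mm in the mould's frame; axes as the mould's; top at z = 116 mm
- swing_handle: wooden grip of the swinging half, the same block; mould shut, its centre is at x = -110, y = +15, z = 79 mm in the mould's frame, so that the two grips measure 48 mm across their outer faces; turns with the half about the hinge axis, which lies 185 mm along its own +x; its +y face is the outer one
- lock_hole (a point): centre of the lock hole's mouth: top of the upper ring, 80 mm above the bench. Three steel rings, 29 mm wide, stand one above the other (the fixed half's at 68 to 80 and 40 to 52 mm, the swinging half's between them at 53 to 67 mm); holes 13 mm. Its axes are the mould's
- pin_block: beech block 110 x 44 x 58 mm with two upright holes of 12 mm at x = +32 and -32 mm; fixed to the bench; origin at the centre of its underside, x along its length, z up
- long_pin: the long steel lock pin, standing in one hole of the block: origin on its axis at the underside of its collar, z up. Shank 10 mm thick and 50 mm long below the origin with a 9 mm tapered nose; collar 24 mm wide, 4 mm thick; head above it 16 mm thick, its top 42 mm above the origin. About 80 g
- short_pin: short pin of another mould, standing in the other hole: shank 10 mm thick, 24 mm long; broad flat head 26 mm wide, its top 14 mm above the origin, which lies on its axis under the head. Stays in the block
- hammer: splitting hammer with wooden handle, 229 x 150 x 23 mm, lying at the back; a bystander; origin under its middle, handle along its x
- tape: roll of masking tape lying flat, 104 mm wide, 25 mm high; a bystander
- tweezers: steel tweezers, 132 x 20 x 6 mm, lying on the bench in front of the gap between mould and block; a bystander; length along its x
- green_glass: broken slab of green glass, 35 mm wide, 9 mm high; a bystander
- blue_glass: broken slab of blue glass, 37 mm wide, 10 mm high; a bystander

How it is judged:
By the outcome, as a careful person would: the job done as asked, in the order asked, and still so for the second after the job is handed in, while the arm keeps its last pose, push and grip.
It also fails if it takes over 61 s, if anything falls off the work surface, if the arm or the gripper's body presses on something with over 40 N, if the wrist force passes 120 N, or if a joint passes its speed limit or range.

### The arm

A 6-joint arm with a two-finger parallel gripper is mounted at the origin on a cart in front of the work surface, level with it; the furniture and walls round the work are solid. World frame = base frame: x ahead of the robot, y to its left, z up, the work surface at z = 0. Lengths are in m, angles in rad, forces in N, time in s.
With the tool pointing down it reaches from about 0.25 to 0.8 m from the base axis. Payload 3.9 kg.
Tool frame: the origin (TCP) lies between the finger pads; the fingertips stand 17 mm ahead of it and the grasp point (between the pads) lies 2 mm behind it; z points along the fingers, y is the line along which they close (so a half turn about z gives the same grasp; the last joint's range is limited). The gripper opens to 85 mm and grips with 20 to 120 N. Pads are 22 mm wide; open, the fingers measure 114 mm over their backs; the gripper's body (76 mm by 85 mm) begins 54 mm behind the grasp point. The pads swing forward as they close: fully open they stand 13 mm farther back than shut.
Start: joints at [-1.184, 0.26, -0.138, 1.173, 0, 1.571], TCP at [0.198, -0.486, 0.248] pointing down, gripper open.
Joint ranges: [-2.78, 2.78], [-0.83, 1.72], [-1.28, 1.37], [-1.9, 2.12], [-1.57, 1.48], [-3.14, 3.14]. Speed limits (rad/s): [2.57, 2.57, 3.14, 3.14, 3.14, 3.14].

### API

Orientations are given as a rotation vector (axis times angle).
In Python, from workcell import robot gives the robot as it stands. Calls block until the motion is done:
- robot.movep(position, orientation): joint-space move of the TCP to a pose.
- robot.move_l(position, ori=None, vel=0.15, contact_N=None): straight line of the TCP; ori=None keeps the orientation; vel is the mean speed in m/s. With contact_N (N) it stops when the force on the tool has changed by that much, and returns True; else False.
- robot.movej(angles): joint-space move.
- robot.ungrasp() and robot.close_gripper(squeeze=None): open the fingers fully, or close them until they stop; squeeze is the grip in N (None keeps the last).
- robot.pause(seconds).
- robot.solve_ik(position, orientation): joint angles nearest the present ones, or None.
- robot.sense(): the state.
- robot.read_camera(name): name is "scene" or "top"; returns the picture (480x640x3 uint8, red, green, blue); there is no depth.
- robot.camera_model(name): a dict with "intrinsics" (3x3 intrinsics, pixels), "k1" (the pictures are not rectified: a ray, as slopes to the right and down, at radius r is drawn at 1 + k1 r^2 times it, then the intrinsics apply), "R" (3x3) and "t" (3): a world point X has camera coordinates R X + t. Camera axes: x right, y down, z forward; pixel columns grow to the right and rows downward; lengths in m; the calibration is good to about 2 mm. A picture is of the moment at which its call begins. camera_model takes no time and is no camera call.
A pose or a line that the arm cannot do raises robot.PlanningError and nothing moves.
- robot.sign_off(): hands the job in; it is judged then, once.
The state is a dict: "time_s": time; "joint_pos": joint angles; "joint_vel": joint speeds; "effort": joint torques, N m; "position": TCP position; "ee_rot": TCP orientation; "force": force on the tool from outside, world axes, zero at the start; "ft_torque": the same for the moment, N m; "finger_gap": finger opening in m; "gripper_force": force on a finger pad.
Only numpy, scipy, OpenCV 4.12 (cv2) and the standard library are available. Lean on these libraries where they do the work, as an engineer would, in place of code of your own. Each camera call takes 0.05 s, during which the arm holds its last target. There are 200 camera calls.

## Working session

There is one attempt and no reset: what is moved stays moved. The work goes in short steps, each a Python script; the robot and the scene stay as the last script left them, time stands still between calls to the robot, and variables do not carry over. Pictures are saved under pics/ and viewed, at most 10 in all, crops included, and the job is handed in when it is done.

```bash
mkdir -p pics; ls; cat > h.py <<'E'
import numpy as np, cv2
from workcell import robot
def ray(cam,u,v):
    m=robot.camera_model(cam);K=np.array(m["intrinsics"]);R=np.array(m["R"]);t=np.array(m["t"])
    d=np.array([(u-K[0,2])/K[0,0],(v-K[1,2])/K[1,1]]);s=d.copy()
    for _ in range(30): s=d/(1+m["k1"]*(s@s))
    return -R.T@t, R.T@np.array([s[0],s[1],1.])
def onz(cam,u,v,z):
    c,d=ray(cam,u,v); return c+d*(z-c[2])/d[2]
def proj(cam,X):
    m=robot.camera_model(cam);K=np.array(m["intrinsics"]);p=np.array(m["R"])@np.array(X)+np.array(m["t"])
    s=p[:2]/p[2];s=s*(1+m["k1"]*(s@s));return K[0,0]*s[0]+K[0,2],K[1,1]*s[1]+K[1,2]
def tri(uv1,uv2):
    c,d=ray("top",*uv1);e,f=ray("scene",*uv2)
    a=np.linalg.lstsq(np.c_[d,-f],e-c,rcond=None)[0];p=c+a[0]*d;q=e+a[1]*f
    return (p+q)/2,np.linalg.norm(p-q)
def snap(cam,name):
    im=robot.read_camera(cam);cv2.imwrite(f"pics/{name}.png",im[:,:,::-1]);return im
E
python3 - <<'E'
from h import *
for c in("top","scene"):
    snap(c,c+"0"); m=robot.camera_model(c); print(c,m["intrinsics"],m["k1"],ray(c,320,240))
s=robot.sense();print(s["time_s"],s["ee_rot"],s["finger_gap"])
E
```

```text
pics
top [[584.28772664   0.         322.05538893]
 [  0.         584.28772664 227.57670963]
 [  0.           0.           1.        ]] -0.03455193280018976 (array([0.42859194, 0.19668706, 1.04790778]), array([ 0.19219618,  0.0099835 , -0.98154237]))
scene [[500.80555093   0.         314.16993188]
 [  0.         500.80555093 239.34265966]
 [  0.           0.           1.        ]] 0.020781660947682596 (array([0.12508371, 0.62115409, 0.65298696]), array([ 0.58342461, -0.47906786, -0.65593213]))
0.1 [-3.08135896e+00 -6.03463098e-01  5.32553315e-04] 0.08521247363586634
```

View pics/top0.png

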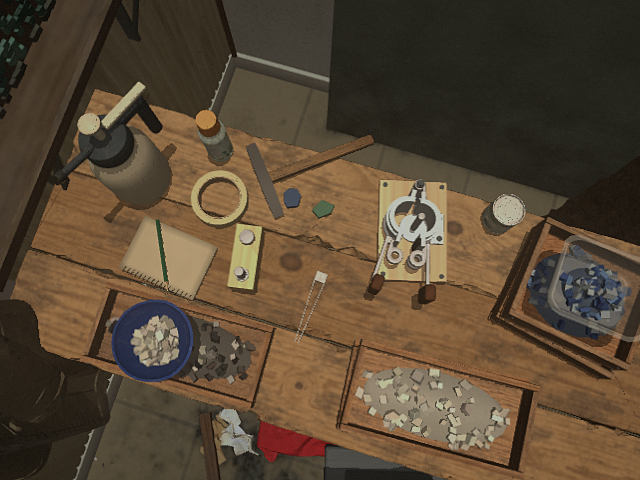

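View pics/scene0.png

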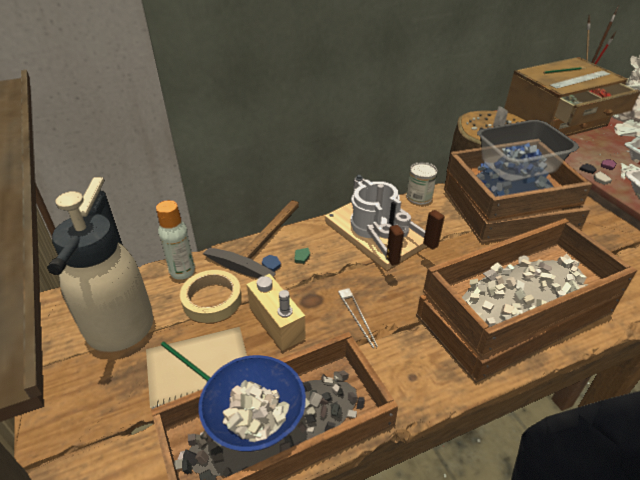

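The top view shows the mould at about (413,235) with grips at (376,284) and (428,293), and the pin block at (245,257). The scene view shows the long pin at (284,300) and the short one at (264,284). I'll zoom in on these.

```bash
python3 - <<'E'
from h import *
a=cv2.imread("pics/top0.png");b=cv2.imread("pics/scene0.png")
f=lambda i,x,y,w,h,W,H:cv2.resize(i[y:y+h,x:x+w],(W,H),interpolation=cv2.INTER_CUBIC)
L=np.vstack([f(a,365,170,100,75*2-15,400,540)])
R=np.vstack([f(a,220,215,60,80,200,270),f(b,245,270,65,80,220,270)[:,:200]])
S=f(b,325,175,125,95,400,304)
cv2.imwrite("pics/c0.png",np.hstack([L,R]))
print(onz("top",413,235,0),onz("top",245,257,.058))
E
```

```text
[0.64901358 0.03738615 0.        ] [0.5882294  0.33435204 0.058     ]
```

View pics/c0.png

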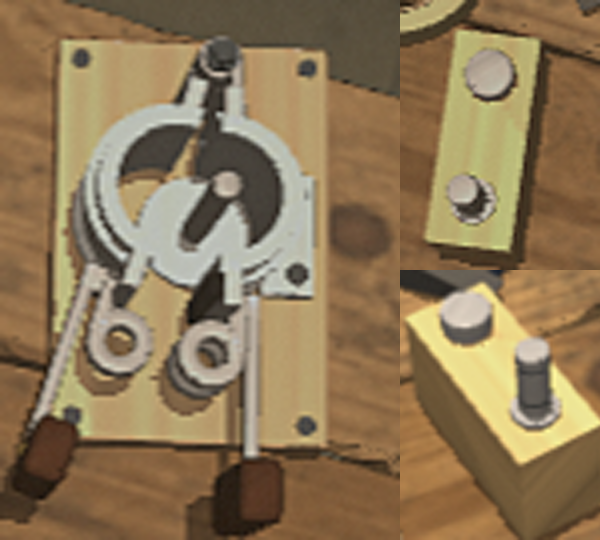

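```bash
python3 - <<'E'
from h import *
np.set_printoptions(precision=4,suppress=True)
print("long",tri((238.6,271.3),(284.3,293.7)),onz("top",238.6,271.3,.1),onz("scene",284.3,293.7,.1))
print("short",tri((247,237.2),(264.8,281.3)),onz("top",247,237.2,.072))
C=lambda x,y:(365+x/4,170+y/4)
rod=onz("top",*C(228,184),.114);lk=onz("top",*C(210,351),.08)
print("rod",rod,"lock",lk,"d",np.linalg.norm(rod-lk+[0,0,-.034]),"yaw",np.arctan2(*(rod-lk)[[1,0]]))
bc=[onz("top",*C(*p),.018) for p in((60,40),(325,50),(325,445),(50,435))];print("board",np.array(bc))
sc=[onz("top",*C(*p),.018) for p in((82,58),(308,67),(307,426),(72,415))]
for p,q in((3,0),(2,1)):
  for B in(bc,sc): d=B[q]-B[p];print("yaw",np.arctan2(d[1],d[0]),np.linalg.norm(d))
sr=onz("top",*C(119,344),.067);print("swing ring",sr)
# brown grips masks, both views
for c in("top","scene"):
    im=cv2.cvtColor(cv2.imread(f"pics/{c}0.png"),cv2.COLOR_BGR2RGB).astype(int)
    x0,y0,x1,y1=(365,265,445,310) if c=="top" else (380,200,450,275)
    r=im[y0:y1,x0:x1];m=((r[...,0]<110)&(r[...,0]>r[...,2]*1.6)&(r[...,0]>30)).astype(np.uint8)
    n,l,st,ce=cv2.connectedComponentsWithStats(m)
    for i in range(1,n):
        if st[i,4]>40: print(c,st[i]+[x0,y0,0,0,0],ce[i]+[x0,y0])
a=cv2.imread("pics/top0.png");b=cv2.imread("pics/scene0.png")
f=lambda i,x,y,w,h:cv2.resize(i[y:y+h,x:x+w],None,fx=6,fy=6,interpolation=cv2.INTER_CUBIC)
cv2.imwrite("pics/c1.png",np.vstack([f(a,360,265,85,45)[:,:510],f(b,375,205,85,55)]))
E
```

```text
long (array([0.5567, 0.3368, 0.0994]), np.float64(0.002336416928816476)) [0.5574 0.3375 0.1   ] [0.5552 0.3364 0.1   ]
short (array([0.6198, 0.3307, 0.0715]), np.float64(0.001434904558583743)) [0.6202 0.3311 0.072 ]
rod [0.6575 0.0399 0.114 ] lock [0.5935 0.0419 0.08  ] d 0.0640426472980914 yaw -0.030787911465619072
board [[ 0.7464  0.1009  0.018 ]
 [ 0.7459 -0.021   0.018 ]
 [ 0.5636 -0.0191  0.018 ]
 [ 0.5639  0.1029  0.018 ]]
yaw -0.010695247480028128 0.1824666664628478
yaw -0.015331850308966204 0.16497381508603007
yaw -0.010543744273834027 0.18235635945689804
yaw -0.011678752872268897 0.16574079980798126
swing ring [0.5974 0.0786 0.067 ]
top [365 265  80  45 979] [402.6231 290.4086]
scene [403 210  41  65 771] [429.8703 237.3671]
scene [382 225  22  46 546] [394.5971 246.0751]
scene [437 266  13   9  83] [444.4096 270.5181]
```

View pics/c1.png

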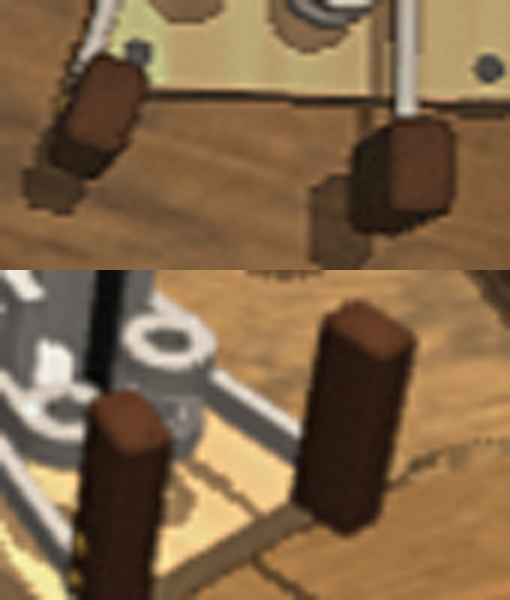

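The swing grip's top centre is at (377.8,280.2) in the top view and (396.7,230.5) in the scene view. The fixed grip's is at (430.3,292.5) and (436.3,215). The upper ring is at (403.3,216.7) in the scene view.

```bash
python3 - <<'E'
from h import *
np.set_printoptions(precision=4,suppress=True)
S=tri((377.8,280.2),(396.7,230.5));F=tri((430.3,292.5),(436.3,215));L=tri((417.5,257.7),(403.3,216.7))
print("swing",S,onz("top",377.8,280.2,.116),"fixed",F,onz("top",430.3,292.5,.116),"lock",L)
psi=-.0155;R=np.array([[np.cos(psi),-np.sin(psi)],[np.sin(psi),np.cos(psi)]])
lk=np.array([.5935,.0419])
for n,p in(("rod",onz("top",422,216,.114)),("fix",onz("top",430.3,292.5,.116)),("sw",onz("top",377.8,280.2,.116)),("swring",onz("top",394.75,256,.067))):
    q=R.T@(p[:2]-lk)+[-.049,0]; print(n,q*1000, "ang from hinge",np.arctan2(q[1],.075-q[0]))
rv=lambda psi:np.pi*np.array([np.cos(psi/2),np.sin(psi/2),0])
for p in([.53,.19,.3],[.53,.19,.085],[.557,.337,.084],[.5935,.042,.106],[.533,.043,.08]): print(robot.solve_ik(p,rv(psi)))
E
```

```text
swing (array([0.5477, 0.1095, 0.1101]), np.float64(0.0043245993646566965)) [0.5487 0.1113 0.116 ] fixed (array([0.5317, 0.026 , 0.1117]), np.float64(0.00135212446305954)) [0.5318 0.0272 0.116 ] lock (array([0.5926, 0.0406, 0.0779]), np.float64(0.003251467999644522))
rod [14.9868 -0.9662] ang from hinge -0.01609791644336616
fix [-110.442  -15.691] ang from hinge -0.08441296888843945
sw [-94.8643  68.6992] ang from hinge 0.38432459439260874
swring [-45.7142  36.7384] ang from hinge 0.29543533111745834
[ 0.3442  0.3116  0.0692  1.3284 -0.     -2.7819]
[ 0.3442  0.4402 -0.3201  0.8104 -0.     -2.7819]
[ 0.5441  0.5735 -0.0796  0.9177 -0.     -2.582 ]
[ 0.0706  0.4683 -0.2073  0.8952 -0.     -3.0554]
[ 0.0805  0.4042 -0.3984  0.7682 -0.     -3.0456]
```

```bash
cat >> h.py <<'E'
np.set_printoptions(precision=4,suppress=True)
psi=-.0165;R2=np.array([[np.cos(psi),-np.sin(psi)],[np.sin(psi),np.cos(psi)]]);LK=np.array([.5933,.0415])
def W(x,y,z): return list(R2@(np.array([x,y])/1000-[-.049,0])+LK)+[z/1000]
ORI=np.pi*np.array([np.cos((psi+np.pi)/2),np.sin((psi+np.pi)/2),0])
def st(): s=robot.sense();print("t",s["time_s"],"p",s["position"],"F",s["force"],"gap",s["finger_gap"],"gf",s["gripper_force"])
E
python3 - <<'E'
from h import *
robot.close_gripper(20);st()
robot.movep(W(-104,125,300),ORI);st()
robot.move_l(W(-104,125,86),vel=.25);st()
print(robot.move_l(W(-106,60,86),vel=.1,contact_N=12));st()
print(robot.move_l(W(-109,34,86),vel=.04,contact_N=9));st()
snap("top","top1");a=cv2.imread("pics/top1.png")
cv2.imwrite("pics/c2.png",cv2.resize(a[165:315,350:470],None,fx=4,fy=4,interpolation=cv2.INTER_CUBIC))
E
```

```text
t 0.8667 p [ 0.198  -0.4862  0.2483] F [ 0.7381 -0.8321 -0.2507] gap -0.0002340639485059618 gf 0.0
t 3.4833 p [0.5405 0.1665 0.3   ] F [0.5466 0.1072 0.118 ] gap -0.00027573333738524757 gf 0.0
t 4.4917 p [0.5414 0.1675 0.0871] F [ 0.5428 -0.4472  1.2731] gap -3.091915823101032e-05 gf 0.0
True
t 4.9333 p [0.5367 0.1304 0.0872] F [-0.987  -0.9301  2.7138] gap -0.0001185041980497528 gf 0.5296396966093653
True
t 5.5 p [0.5333 0.1222 0.0856] F [-0.4905  0.6509  2.7012] gap 1.8982741019398074e-05 gf 0.8995726460125297
```

View pics/c2.png

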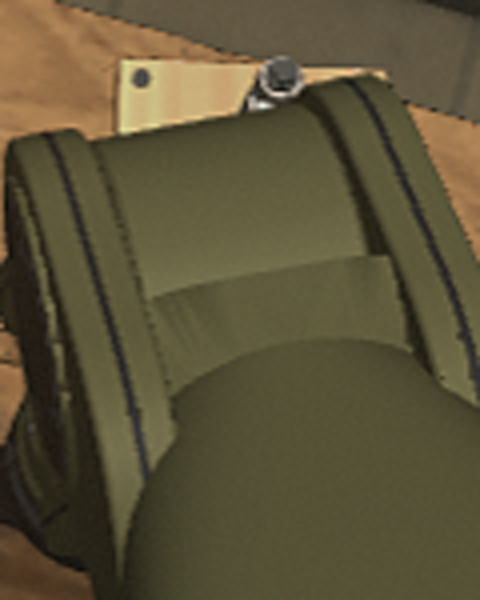

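The arm hides the mould in this view. The contact stops came from the bump of touching the handle, so I'll keep pushing.

```bash
python3 - <<'E'
from h import *
print(robot.move_l(W(-109,55,86),vel=.05,contact_N=25));st()
print(robot.move_l(W(-110,35,86),vel=.03,contact_N=15));st()
snap("scene","scene1");a=cv2.imread("pics/scene1.png")
cv2.imwrite("pics/c3.png",cv2.resize(a[150:300,310:470],None,fx=4,fy=4,interpolation=cv2.INTER_CUBIC))
E
```

```text
False
t 6.2083 p [0.5348 0.0973 0.0859] F [ 0.3561 -0.8071  0.765 ] gap -7.365213245895551e-05 gf 0.0
True
t 6.5417 p [0.5348 0.097  0.0865] F [0.4068 3.1702 2.0744] gap 0.00017196416480932147 gf 0.0
```

View pics/c3.png

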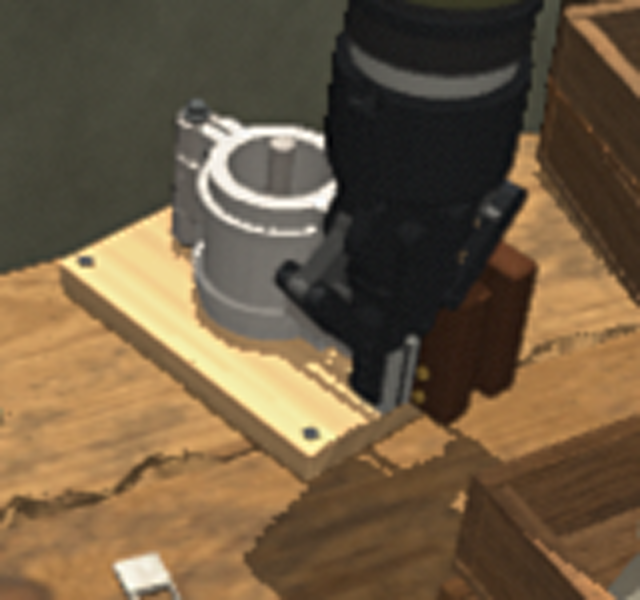

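The half is nearly shut: the grips at (455,330) and (510,310) in the crop still have a small gap between them. I'll push on.

```bash
python3 - <<'E'
from h import *
for y in (48,44,42,40,38,36,34):
    c=robot.move_l(W(-110,y,86),vel=.03,contact_N=20);s=robot.sense();print(y,c,s["position"],s["force"])
    if s["force"][1]>9: break
robot.pause(.2);st()
E
```

```text
48 False [0.535  0.0934 0.0881] [-1.4221  7.3207 12.2808]
44 False [0.5356 0.0918 0.0888] [-2.2141 17.179  13.9831]
t 7.4333 p [0.5356 0.0918 0.0888] F [-2.7946 16.0521 13.9086] gap -7.632206321660015e-05 gf 6.209354161983356
```

The knuckle is riding on the grip's top edge, given the upward force. I'll back off, raise the tool and push with the fingertip only.

```bash
python3 - <<'E'
from h import *
robot.move_l(W(-110,60,90),vel=.1);robot.move_l(W(-110,60,112),vel=.1);st()
for y in (50,46,44,42,40,38,36,34,32):
    c=robot.move_l(W(-110,y,112),vel=.04,contact_N=20);s=robot.sense();print(y,c,s["position"],s["force"])
    if s["force"][1]>10: break
robot.pause(.2);st()
snap("scene","scene2");a=cv2.imread("pics/scene2.png")
cv2.imwrite("pics/c4.png",cv2.resize(a[150:300,310:470],None,fx=4,fy=4,interpolation=cv2.INTER_CUBIC))
E
```

```text
t 8.1167 p [0.5336 0.1019 0.112 ] F [-0.6934 -0.1469 -0.4986] gap 2.8766390619821213e-05 gf 0.0
50 False [0.5329 0.0921 0.1117] [-0.2871 -0.0375 -0.4342]
46 False [0.5331 0.0883 0.112 ] [-0.0078 -0.694  -0.0573]
44 False [0.533  0.0865 0.112 ] [-0.174  -0.2729  0.2031]
42 False [0.533  0.0845 0.112 ] [-0.1789  0.1158 -0.0569]
40 False [0.533  0.0824 0.112 ] [0.2181 0.3547 0.1113]
38 False [0.5329 0.0804 0.112 ] [0.1221 0.5893 0.3812]
36 False [0.533  0.0793 0.112 ] [0.3954 3.855  0.2223]
34 False [0.533  0.0791 0.1121] [ 0.0321  9.9223 -1.0144]
32 False [0.5329 0.079  0.1122] [-0.0867 14.4303 -1.2745]
t 10.7167 p [0.5329 0.079  0.1122] F [-0.2751 14.5443 -0.6425] gap -6.62318497327717e-05 gf 7.224558130837977
```

View pics/c4.png

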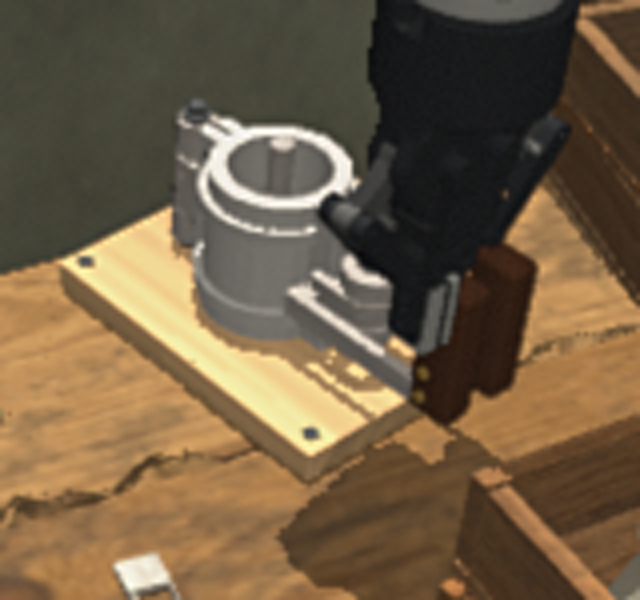

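The hard stop at mould y ≈ 37 (24 plus half a finger) shows the mould is shut. Next, the pin.

```bash
python3 - <<'E'
from h import *
robot.move_l(W(-110,60,120),vel=.15);robot.move_l(W(-110,70,200),vel=.25)
robot.movep([.5568,.337,.18],ORI);robot.ungrasp()
print(robot.move_l([.5568,.337,.085],vel=.12,contact_N=12));st()
robot.close_gripper(50);robot.pause(.1);st()
robot.move_l([.5568,.337,.2],vel=.15);st()
snap("top","top2");snap("scene","scene3")
a=cv2.imread("pics/top2.png")[165:315,350:470];b=cv2.imread("pics/scene3.png")[160:360,200:440]
cv2.imwrite("pics/c5.png",np.hstack([cv2.resize(a,(400,500),interpolation=cv2.INTER_CUBIC),cv2.resize(b,(400,333),interpolation=cv2.INTER_CUBIC).__class__((500,400,3),np.uint8)*0+np.vstack([cv2.resize(b,(400,333),interpolation=cv2.INTER_CUBIC),np.zeros((167,400,3),np.uint8)])]))
E
```

```text
False
t 14.2167 p [0.5574 0.3373 0.0858] F [-0.8202  0.133   0.5317] gap 0.08540989039690386 gf 0.0
t 14.9667 p [0.557  0.3371 0.0853] F [-0.0933 -0.3918  1.5892] gap 0.014909232075729735 gf 48.66692304611206
t 15.8833 p [0.5562 0.3366 0.1988] F [ 0.4925 -0.1417  0.0893] gap 0.01467202485490931 gf 48.83838415145874
```

View pics/c5.png

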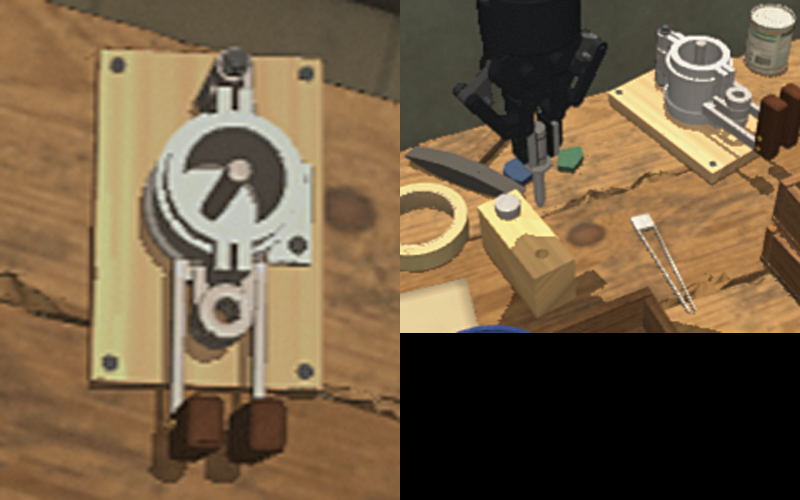

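The long pin is held upright by its head, the short pin is untouched in its block, and the mould is shut. The lock hole is at about (417.8,257.4) in the top view. Now I'll insert the pin.

```bash
python3 - <<'E'
from h import *
print(onz("top",417.8,257.4,.08))
x,y=.5930,.0412
robot.movep([x,y,.2],ORI);robot.move_l([x,y,.168],vel=.1);robot.pause(.2);st()
for z in (.15,.14,.125,.112):
    c=robot.move_l([x,y,z],vel=.04,contact_N=12);st()
    if c: break
E
```

```text
[0.5941 0.0414 0.08  ]
t 17.7917 p [0.5936 0.0415 0.1688] F [-0.8693  0.7928  0.0542] gap 0.014457724390867798 gf 48.846330642700195
t 18.3917 p [0.5928 0.0412 0.1497] F [ 0.1311 -0.3231 -0.5128] gap 0.014453591329344049 gf 48.84662210941315
t 18.7917 p [0.5928 0.0412 0.1396] F [ 0.2329 -0.1337 -1.0729] gap 0.01471251372740049 gf 49.18184459209442
t 19.3167 p [0.593  0.0412 0.1247] F [ 0.414  -0.8241 -0.6764] gap 0.014397433512772569 gf 49.172927141189575
t 19.7917 p [0.593  0.0412 0.1117] F [-0.2113 -0.1862 -1.3552] gap 0.01473736407481588 gf 49.1739284992218
```

```bash
python3 - <<'E'
from h import *
x,y=.5930,.0412
print(robot.move_l([x,y,.104],vel=.02,contact_N=12));st()
robot.ungrasp();robot.pause(.2);st()
robot.move_l([x,y,.2],vel=.15);robot.move_l([x,.15,.22],vel=.25);robot.movep([.5,.25,.25],ORI)
robot.pause(.2);st()
snap("top","top3");snap("scene","scene4")
a=cv2.imread("pics/top3.png")[165:315,350:470];b=cv2.imread("pics/scene4.png")[170:290,320:460]
v=np.zeros((500,800,3),np.uint8);v[:,:400]=cv2.resize(a,(400,500),interpolation=cv2.INTER_CUBIC);v[:343,400:]=cv2.resize(b,(400,343),interpolation=cv2.INTER_CUBIC)
cv2.imwrite("pics/c6.png",v)
E
```

```text
True
t 20.1333 p [0.5932 0.0413 0.1073] F [-0.4035  0.2239  4.8295] gap 0.014601163319158143 gf 49.54685389995575
t 21.0167 p [0.5921 0.0412 0.1061] F [-0.3369 -0.2987 -0.0487] gap 0.08536995234913142 gf 0.0
t 23.2 p [0.5007 0.2488 0.2494] F [-0.1593 -0.1604  0.6852] gap 0.08554274026236755 gf 0.0
```

View pics/c6.png

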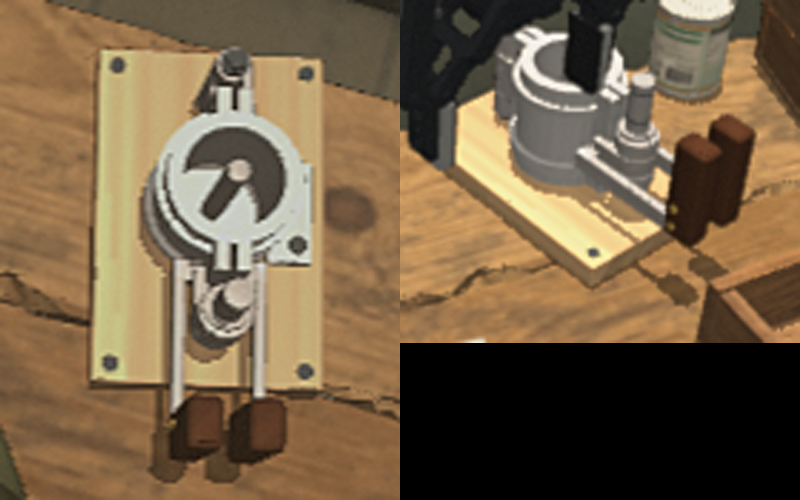

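The pin is seated: contact came at TCP z 0.1073, exactly as predicted, and its collar rests on the ring. The grip tops are at about (411.2,291.6) and (429.8,292.2). Now the final squeeze.

```bash
python3 - <<'E'
from h import *
print(onz("top",411.2,291.6,.116),onz("top",429.8,292.2,.116),W(-110,0,95))
robot.movep(W(-110,0,200),ORI)
print(robot.move_l(W(-110,0,95),vel=.12,contact_N=12));st()
robot.close_gripper(25);robot.pause(.3);st()
E
```

```text
[0.5322 0.0577 0.116 ] [0.5323 0.028  0.116 ] [np.float64(0.5323083034366133), np.float64(0.04250645433068418), 0.095]
False
t 25.1917 p [0.533  0.0428 0.0957] F [-0.1056  0.7384 -0.1574] gap 0.08547514114268584 gf 0.0
t 25.925 p [0.5328 0.0416 0.0958] F [-1.1132 -3.2734  6.3828] gap 0.04762899232041034 gf 28.878946602344513
```

```bash
python3 - <<'E'
from h import *
robot.close_gripper(60);robot.pause(.4);st()
p=robot.sense()["position"];robot.move_l([.5325,p[1],p[2]],vel=.02);robot.pause(.4);st()
snap("scene","scene5");a=cv2.imread("pics/scene5.png")
cv2.imwrite("pics/c7.png",cv2.resize(a[170:290,320:460],None,fx=5,fy=5,interpolation=cv2.INTER_CUBIC))
E
```

```text
t 26.5417 p [0.5327 0.0415 0.0959] F [-1.8342 -5.2441  7.1849] gap 0.04690956859557709 gf 62.28997349739075
t 27.1917 p [0.5328 0.0415 0.096 ] F [ 1.3267 -0.814   1.0939] gap 0.04689906087331855 gf 64.34983491897583
```

View pics/c7.png

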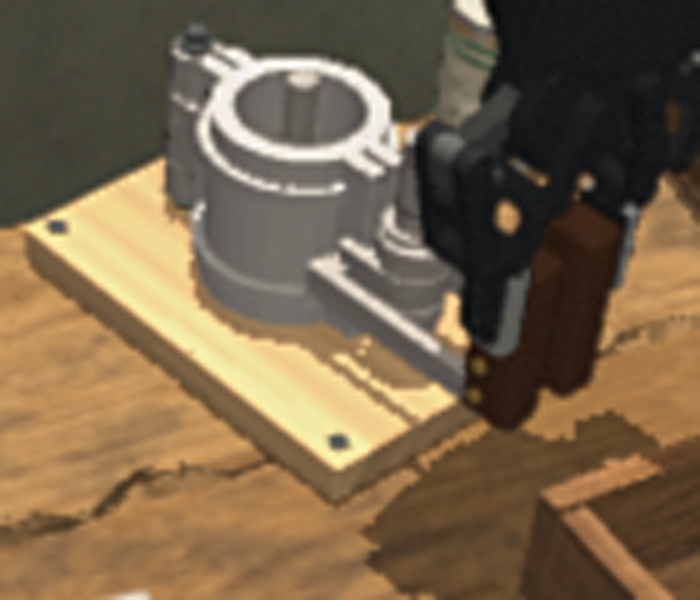

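Both grips are squeezed between the pads, at (510,310) and (580,290) in the crop. The 46.9 mm gap matches 48 mm fully shut less the pad give seen on the pin, and the pin's collar is still seated.

```bash
python3 -c "
from h import *
print(robot.sign_off())"
```

```text
the job is handed in; nothing more can be done
None
```

The mould is shut, the long pin is seated through the lock rings, and the job is handed in at about 27 s with the gripper still squeezing the handles at about 60 N; the short pin is still in its block and nothing else was deliberately touched.

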